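Pack the capo away and bolt the accessory box

ROBOT

A 7-joint arm with a two-finger parallel gripper is mounted at the origin on the work surface. World frame = base frame: x ahead of the robot, y to its left, z up, the work surface at z = 0. Lengths are in mm, angles in rad, forces in N, time in s.
With the tool pointing down it reaches from about 350 to 900 mm from the base axis. Payload 8.1 kg.
Tool frame: the origin (TCP) lies between the finger pads; the fingertips stand 8 mm ahead of it and the grasp point (between the pads) lies 11 mm behind it; z points along the fingers, y is the line along which they close (so a half turn about z gives the same grasp; the last joint's range is limited). The gripper opens to 92 mm and grips with 3 to 60 N. Pads are 19 mm wide; open, the fingers measure 130 mm over their backs; the gripper's body (75 mm by 190 mm) begins 47 mm behind the grasp point.
Start: joints at [1.212, 0.434, 0.025, 1.573, -0.012, 1.134, -0.075], TCP at [158.112, -604.683, 234.742] pointing down, gripper open.
Joint ranges: [-2.62, 2.62], [-0.44, 2.09], [-1.27, 1.32], [0.08, 2.57], [-1.32, 4.46], [0.12, 2], [-2.74, 2.74]. Speed limits (rad/s): [2.22, 2.22, 3.01, 3.01, 3.14, 3.14, 3.14].

INTERFACE

Orientations are given as a unit quaternion [w, x, y, z].
In Python, from cell import arm gives the robot as it stands.
- The arm moves only by the tool send_rows, never from a script. Its argument "series" is text: rows parted by semicolons, each of 7 numbers parted by spaces: the turn, a rotation vector about the world's x, y, z in rad, then the shift along the world's x, y, z in m, then the opening, from -1 (shut) to 1 (fully open), so that 0 is half open. In form: rx ry rz x y z jaw; .... A call has 1 to 12 rows; each row is the pose to reach, as a shift and turn from the pose commanded when the call began; what a row does not reach only later rows make up. A row lasts 1/12 s, in which the tool goes at most 41.7 mm and 7.16 degrees, less where a joint would pass 70% of its speed; a pose out of reach is approached as far as the arm can. A call with a gripper value outside its range is refused whole. The fingers move at their own pace and stop on an object; the grip force is fixed at half the most. Time passes only in rows, so rows that repeat a pose let the fingers close. It gives the time, the measured TCP pose, the force, the opening and the grip force at its end, in the units of the state.
- arm.read_state(): the state, without advancing time (a new reading comes with each control period).
- arm.read_camera(name): name is "side" or "top" or "wrist"; returns (picture, depth): 480x640x3 uint8, red, green, blue; 480x640 float32, mm along the optical axis (not along the pixel's ray), 0 where there is no reading.
- arm.get_calibration(name): a dict with "K" (3x3 intrinsics, pixels), "R" (3x3) and "t" (3): a world point X has camera coordinates R X + t; the wrist camera has in their place "mount" (4x4, takes a point from camera to tool coordinates, whose origin is the TCP and whose axes are the flange's). Camera axes: x right, y down, z forward; pixel columns grow to the right and rows downward; lengths in mm; the calibration is good to about 2 mm. The wrist camera is an equidistant fisheye: a pixel r from the principal point sees the ray r / f radians off the axis. A picture is of the moment at which its call begins: read the wrist's pose just before it. get_calibration takes no time and is no camera call.
- arm.job_done(): hands the job in; it is judged then, once.
The state is a dict: "time_s": time; "joint_pos": joint angles; "joint_velocities": joint speeds; "tau": joint torques, N m; "ee_pos": TCP position; "ee_rot": TCP orientation; "contact_force": force on the tool from outside, world axes, zero at the start; "wrist_torque": the same for the moment, N m; "width": finger opening in mm; "finger_force": force on a finger pad.
Only numpy, scipy, OpenCV 4.12 (cv2) and the standard library are available. Lean on these libraries where they do the work, as an engineer would, in place of code of your own. Each camera call takes 0.05 s, during which the arm holds its last target. There are 200 camera calls.

TASK

Pack the steel capo away: lay it, without dropping it, in the empty bay of the open wooden accessory box and let go of it. Then ease the hinged lid down flat onto the rim without slamming it, and only after that bolt it: lift the black pull knob out of its notch, slide it along to the other notch and let its pin drop fully in. Leave the other things on the table and in the box where they are.

Things in the scene. Friction and masses are not known exactly. Their poses are not given: they have to be found in the camera images.
- accessory_box: Open wooden box fixed to the table, 180 (its x) x 250 (y) x 60 mm high, walls and floor 8 mm. Origin: centre of its underside, z up. Its +x side, with the hinge, faces the robot's left (yaw about 70 to 110 deg). A cross wall (y 13..19 mm, top z 50) parts the empty bay from the one with the tuner clip (y 19..117 mm). Outside the -x wall are a notched aluminium rail and the bolt.
- bay (a point): Centre of the floor of the empty bay, at box x 0, y -52, z 8 mm; the bay is inside x -82..82, y -117..13 mm, 52 mm deep. Axes as the box.
- hinge (a point): Middle of the lid's hinge line (parallel to box y), at box x +90, y 0, z 60 mm. Axes as the box.
- lid (a joint): Lid angle, rad: 0 = shut flat on the rim, grows as it opens, starts 1.45 to 1.85 (about upright), stop at 1.95. A board 180 x 250 x 8 mm, 0.15 kg; shut, it covers z 60..68 mm. The hinge is stiff (0.2 N m): the lid stays where it is left and must be pushed all the way down by its outer face. A 30 mm steel keeper loop stands out from its free edge at box y +85 mm.
- lid_edge (a point): Middle of the lid's free edge, on its outer face: 180 mm from the hinge line and 8 mm (the lid's thickness) outward. Moves with the lid (shut: box x -90, y 0, z 68 mm).
- lock_notch (a point): Mouth of the locking notch in the rail, at box x -123, y +30, z 52 mm (the rail's top). The rail is x -128..-118, y -60..60 mm; the open notch is at y -30. Both notches are 14 mm wide and 14 mm deep. Axes as the box.
- bolt (a joint): Travel of the bolt and its pull knob along box +y, m: 0 = pin at the open notch (start), 0.060 = at the locking notch, rod through the lid's keeper. Stops at -0.002 and 0.062. Slides with 1 N friction when the pin is lifted; cannot leave a notch while the pin is down.
- pull_knob (a joint): Lift of the pull knob, m: 0 = pin fully down in a notch, stop at 0.022. The 8 mm thick pin clears the rail from about 0.013; a light spring (1 N down, 3 N when fully lifted) pushes it down when released.
- knob_grip (a point): Point to grip on the pull knob, an upright black cylinder 26 mm in diameter, 42 mm high, on a stem. It lies on the axis, 18 mm below the top, 24 mm above the cylinder's lower face; with the pin down at box x -104, y -30 + bolt travel, z 96 mm. Axes as the box.
- capo: Steel trigger capo for a guitar lying on its side, 128 (x) x 46 (y) x 20 mm high, 0.11 kg. Origin: at its underside (z up), below the middle of its pivot block, 34 (x) x 26 (y) x 20 mm high, free on both y sides: the place to grip, across y. Two jaws run to x +68 mm (spread y -32..13 mm), two levers to x -61 mm (y -28..18 mm).
- string_winder: Bystander: black plastic string winder, crank shape, 105 mm long, 24 mm high, on the table. It may lie in either of the two places where the capo may lie.
- tuner_clip: Bystander: blue plastic tuner clip, 70 x 32 x 27 mm, already in the other bay of the box.
- pick_dispenser: Bystander: clear push dispenser of guitar picks, 72 x 62 x 119 mm high, at the back. Origin: centre of its underside.
- phone_cradle: Bystander: wooden phone cradle, 90 x 85 x 105 mm high, at the back. Origin: centre of its underside.
- pick_tin: Bystander: flat round metal tin, 74 mm in diameter, 22 mm high, near the robot. Origin: centre of its underside.
There are look-alikes about, which are no part of the job. Leave any purple look-alike of the capo alone.

How it is judged (in metres and radians):
On the way, in this order (a step that is already met when the one before it is completed fails the run):
1. the capo lies released on the floor of the empty bay, the lid still open (x of capo in the frame of accessory_box between -0.075 and 0.075 m and y of capo in the frame of accessory_box between -0.115 and 0.01 m and z of capo in the frame of accessory_box between 0 and 0.035 m and contact force between the fingers and capo below 0.1 N and linear speed of capo below 0.02 m/s and not (value of joint lid below 0.03 rad)), for 0.2 s.
2. the lid is shut flat on the rim with the bolt still in its open notch (x of capo in the frame of accessory_box between -0.075 and 0.075 m and y of capo in the frame of accessory_box between -0.115 and 0.01 m and z of capo in the frame of accessory_box between 0 and 0.035 m and value of joint lid below 0.03 rad and value of joint bolt below 0.01 m), for 0.2 s.
3. the bolt knob is in the locking notch, pin down (value of joint lid below 0.03 rad and value of joint bolt above 0.054 m and value of joint pull_knob below 0.004 m), for 0.2 s.
At the end, for the whole second after the job is handed in: The capo lies still in its bay (its origin between box x -75 and 75 mm, y -115 and 10 mm, z below 35 mm), released; the lid is shut (under 0.03 rad); the bolt is past 0.054 m with the knob's lift under 0.004 m (all of step 3 and x of capo in the frame of accessory_box between -0.075 and 0.075 m and y of capo in the frame of accessory_box between -0.115 and 0.01 m and z of capo in the frame of accessory_box between 0 and 0.035 m and contact force between the fingers and capo below 0.1 N and linear speed of capo below 0.02 m/s); the robot touches nothing.
It fails at once if the lid is slammed: it moves faster than 2 rad/s in the last 0.2 rad (value of joint lid below 0.2 rad and velocity of joint lid below -2 rad/s).
It fails at once if the capo is dropped: out of the fingers with its underside more than 60 mm above the table (contact force between the fingers and capo below 0.1 N and height (world z) of capo above 0.06 m).
It fails at once if the bolt is forced along between the notches with its pin not lifted (value of joint bolt between 0.01 and 0.05 m and value of joint pull_knob below 0.009 m).
It fails at once if another thing is displaced by more than 30 mm (distance of any of string_winder, tuner_clip, pick_dispenser, phone_cradle, pick_tin from where it was at the start of the episode above 0.03 m).
It also fails if it takes over 72 s, if anything falls off the work surface, if the arm or the gripper's body presses on something with over 40 N, if the wrist force passes 120 N, or if a joint passes its speed limit or range.

## Working session

There is one attempt and no reset: what is moved stays moved. The work goes in short steps, Python scripts to look and compute and a tool call to move; the robot and the scene stay as the last step left them, time stands still between calls to the robot, and variables do not carry over. Pictures are saved under pics/ and viewed, at most 10 in all, crops included, and the job is handed in when it is done.

Besides the shell and the picture viewer there is one more tool, called after "Request:" by a JSON object that holds its "op" and its "data", one argument or row to a line. send_rows: Moves the arm, as the interface text tells. Its arguments: {"type":"object","properties":{"series":{"type":"string"}},"required":["series"]}

```bash
ls && mkdir -p pics && python3 - <<'E'
from cell import arm
import cv2,numpy as np
s=arm.read_state();print({k:np.round(v,3) for k,v in s.items()})
for n in("top","side"):
    p,d=arm.read_camera(n);cv2.imwrite(f"pics/{n}0.png",p[:,:,::-1]);np.save(f"pics/{n}0.npy",d)
    c=arm.get_calibration(n);print(n,{k:np.round(v,3).tolist() for k,v in c.items() if k in("K","R","t")})
E
```

```text
pics
{'time_s': np.float64(0.0), 'joint_pos': array([ 1.212,  0.435,  0.025,  1.574, -0.012,  1.134, -0.075]), 'joint_velocities': array([ 0.   ,  0.001,  0.   , -0.   ,  0.   ,  0.001,  0.002]), 'tau': array([ 0.0000e+00, -6.6787e+01,  9.8500e-01, -3.1447e+01, -6.1000e-02,
        4.3000e-02,  0.0000e+00]), 'ee_pos': array([ 157.964, -604.191,  233.972]), 'ee_rot': array([-0.001,  0.992,  0.128, -0.   ]), 'contact_force': array([-1.165, -0.188, -0.969]), 'wrist_torque': array([ 0.026,  0.001, -0.021]), 'finger_force': np.float64(0.0), 'width': np.float64(91.849)}
top {'K': [[565.981, 0.0, 317.491], [0.0, 565.981, 241.814], [0.0, 0.0, 1.0]], 'R': [[0.015, -0.999, -0.032], [-0.982, -0.009, -0.187], [0.187, 0.034, -0.982]], 't': [-15.397, 538.866, 1106.622]}
side {'K': [[612.712, 0.0, 321.187], [0.0, 612.712, 223.834], [0.0, 0.0, 1.0]], 'R': [[-0.952, -0.306, -0.022], [-0.169, 0.582, -0.795], [0.256, -0.753, -0.606]], 't': [498.521, 177.378, 1190.644]}
```

View pics/top0.png

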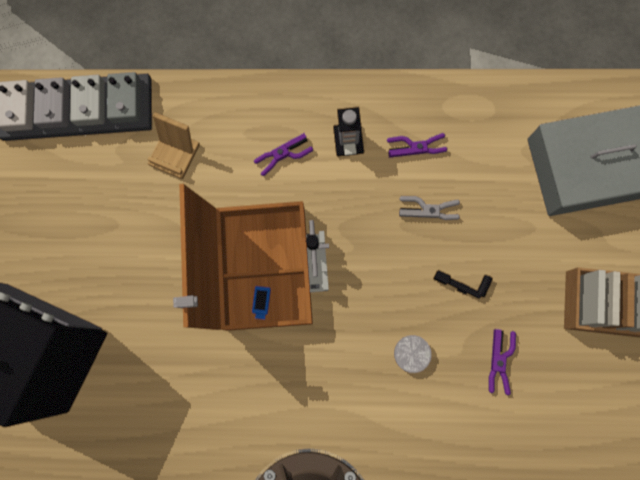

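View pics/side0.png

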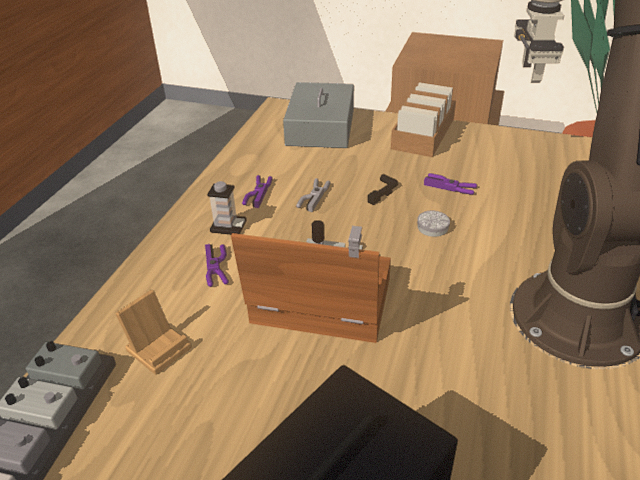

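The top view shows the steel capo at about (430,209), the box with its empty bay at (262,238), the knob at (312,241), the winder at (463,285), and the lid upright on the left. Next I'll measure these with depth.

```bash
cat > h.py <<'E'
import numpy as np,cv2
from scipy.spatial.transform import Rotation as Rn
from cell import arm
def cloud(n,d):
    c=arm.get_calibration(n);K,R,t=map(np.array,(c["K"],c["R"],c["t"]))
    v,u=np.mgrid[:480,:640]
    X=np.stack([(u-K[0,2])/K[0,0]*d,(v-K[1,2])/K[1,1]*d,d],-1)
    return (X-t.ravel())@R     # R^T(X-t)
def ray(n,u,v,z):
    c=arm.get_calibration(n);K,R,t=map(np.array,(c["K"],c["R"],c["t"]));t=t.ravel()
    o=-R.T@t;r=R.T@np.linalg.inv(K)@[u,v,1]
    return o+r*(z-o[2])/r[2]
E
python3 - <<'E'
from h import *
p=cv2.imread("pics/top0.png");d=np.load("pics/top0.npy");X=cloud("top",d)
print("table z",np.median(X[250:330,340:390,2]))
v,u=np.mgrid[:480,:640]
def sel(x0,x1,y0,y1,m): return m&(u>=x0)&(u<x1)&(v>=y0)&(v<y1)&(d>0)
z=X[...,2]
m=sel(214,318,195,335,(z>54)&(z<66));P=X[m]
r=cv2.minAreaRect(P[:,:2].astype(np.float32));print("rim",r,np.median(P[:,2]),cv2.boxPoints(r).round(1).tolist())
m=sel(300,335,225,260,z>100);print("knob",X[m].mean(0),X[m].min(0),X[m].max(0),m.sum())
m=sel(175,225,180,332,(z>80));P=X[m];print("lid",P.min(0),P.max(0),m.sum())
hsv=cv2.cvtColor(p,cv2.COLOR_BGR2HSV)
m=sel(390,470,185,230,(hsv[...,1]<60)&(z>6));P=X[m];r=cv2.minAreaRect(P[:,:2].astype(np.float32));print("capo",r,P[:,2].max(),m.sum())
for w in ray("top",433,210,20),:print(w)
im=cv2.resize(p[185:235,385:475],None,fx=8,fy=8,interpolation=cv2.INTER_CUBIC);cv2.imwrite("pics/c1.png",im)
E
```

```text
table z 0.22773879804990826
rim ((492.74505615234375, 94.97647857666016), (251.0986328125, 196.6618194580078), 5.070717811584473) 60.269887998676325 [[359.0, 181.8000030517578], [376.3999938964844, -14.100000381469727], [626.5, 8.100000381469727], [609.0999755859375, 204.0]]
knob [ 5.29549195e+02 -2.58781472e-01  1.13123313e+02] [517.94255606 -12.30582763 101.23455082] [543.0813625   11.13982813 120.40385965] 148
lid [357.19480968 181.96501346  80.02888079] [608.27667576 229.7108675  274.98181735] 4671
capo ((622.4037475585938, -243.05194091796875), (125.14741516113281, 44.28375244140625), 85.09880828857422) 28.366373195368155 718
[ 615.26322331 -250.68288272   20.        ]
```

View pics/c1.png

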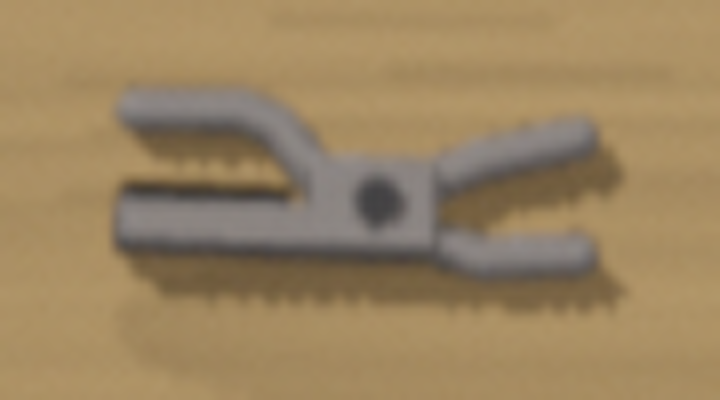

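Pivot block is at crop (375,204), i.e. full-image (432,210.5), with the jaws pointing image-left (world +y). Now I'll refine the box pose, the lid angle and the capo yaw.

```bash
python3 - <<'E'
from h import *
p=cv2.imread("pics/top0.png");d=np.load("pics/top0.npy");X=cloud("top",d)
v,u=np.mgrid[:480,:640];z=X[...,2];ok=d>0
a=np.radians(95.07);ex=np.array([np.cos(a),np.sin(a)]);ey=np.array([-ex[1],ex[0]])
C=np.array([491.,100.])
B=np.stack([(X[...,:2]-C)@ex,(X[...,:2]-C)@ey,z],-1)
m=ok&(z>55)&(z<64)&(abs(B[...,1]-65)<35)&(abs(B[...,0]+86)<25);h,e=np.histogram(B[m][:,0],np.arange(-112,-60,2));print("wall-x",list(zip(e,h)))
m=ok&(z>55)&(z<64)&(abs(B[...,0])<60);print("y ends",B[m][:,1].min(),B[m][:,1].max())
m=ok&(z>45)&(z<54)&(abs(B[...,0])<60)&(abs(B[...,1]-16)<12);print("cross",B[m][:,1].min(),B[m][:,1].max(),B[m][:,1].mean())
m=ok&(z>112)&(abs(B[...,0]+104)<30)&(abs(B[...,1]+30)<30);print("knobtop",B[m].mean(0),B[m].min(0),B[m].max(0))
m=ok&(z>90)&(z<225)&(B[...,0]>70)&(B[...,0]<150)&(abs(B[...,1])<70);k=np.polyfit(z[m],B[m][:,0],1);print("lid inner face dx/dz",k,"angle",np.pi/2+np.arctan(k[0]),"at z60",np.polyval(k,60))
w=lambda x,y:ray("top",385+x/8,185+y/8,20)[:2]
f=w(120,218)-w(437,250+0);
e=w(120,250)-w(420,250);print("jaw edge yaw",np.degrees(np.arctan2(e[1],e[0])),"pivot",w(375,204), "block edges", w(437,204),w(310,204),w(375,158),w(375,250))
E
```

```text
wall-x [(np.int64(-112), np.int64(0)), (np.int64(-110), np.int64(0)), (np.int64(-108), np.int64(0)), (np.int64(-106), np.int64(0)), (np.int64(-104), np.int64(0)), (np.int64(-102), np.int64(0)), (np.int64(-100), np.int64(0)), (np.int64(-98), np.int64(0)), (np.int64(-96), np.int64(0)), (np.int64(-94), np.int64(0)), (np.int64(-92), np.int64(0)), (np.int64(-90), np.int64(21)), (np.int64(-88), np.int64(32)), (np.int64(-86), np.int64(31)), (np.int64(-84), np.int64(36)), (np.int64(-82), np.int64(17)), (np.int64(-80), np.int64(0)), (np.int64(-78), np.int64(0)), (np.int64(-76), np.int64(0)), (np.int64(-74), np.int64(0)), (np.int64(-72), np.int64(0)), (np.int64(-70), np.int64(0)), (np.int64(-68), np.int64(0)), (np.int64(-66), np.int64(0)), (np.int64(-64), np.int64(0))]
y ends -126.8429931359505 124.25551200246083
cross 11.505274209391812 18.684133018517144 15.40619571008562
knobtop [-103.22083342  -30.13197845  114.44528416] [-115.51608143  -41.95221158  112.1078286 ] [-91.96473577 -18.19076974 120.40385965]
lid inner face dx/dz [ 0.11063442 84.56805732] angle 1.680982647861112 at z60 91.20612266049095
jaw edge yaw 90.41439887571704 pivot [ 614.16199759 -248.30007235] block edges [ 614.27391223 -264.53510174] [ 614.04456127 -231.2640344 ] [ 626.66217708 -248.58604949] [ 601.71036437 -248.01520585]
```

Request:
{"op": "send_rows", "data": {
  "series": "0 0 0.12 0.038 0.030 0 1;0 0 0.24 0.076 0.06 0 1;0 0 0.36 0.114 0.09 0 1;0 0 0.48 0.152 0.12 0 1;0 0 0.60 0.19 0.15 0 1;0 0 0.72 0.228 0.18 0 1;0 0 0.84 0.266 0.21 0 1;0 0 0.96 0.304 0.24 0 1;0 0 1.08 0.342 0.27 -0.02 1;0 0 1.20 0.38 0.30 -0.04 1;0 0 1.321 0.418 0.33 -0.06 1;0 0 1.321 0.456 0.357 -0.085 1"
}}

```text
time_s: 1.1
ee_pos: [546.3, -298.9, 185.5]
ee_rot: [0.0, 0.702, 0.712, 0.0]
contact_force: [1.0, -1.6, -0.3]
width: 91.4
finger_force: 0.0
```

Request:
{"op": "send_rows", "data": {
  "series": "0 0 0 0 0 0 0.4;0 0 0 0 0 0 0.4;0 0 0 0 0 0 0.4"
}}

```text
time_s: 1.35
ee_pos: [544.3, -300.6, 185.2]
ee_rot: [-0.0, 0.705, 0.709, -0.0]
contact_force: [-0.5, -0.6, 0.4]
width: 76.1
finger_force: 0.0
```

```bash
python3 - <<'E'
from h import *
s=arm.read_state();p,d=arm.read_camera("wrist");cv2.imwrite("pics/w1.png",p[:,:,::-1]);c=arm.get_calibration("wrist")
print(s["time_s"],s["ee_pos"],s["ee_rot"],s["width"],s["joint_pos"].round(2));print(c["K"],np.round(c["mount"],3))
E
```

```text
1.35 [ 544.28583493 -300.63171032  185.20381838] [-4.90746337e-04  7.05110410e-01  7.09097197e-01 -4.83962887e-04] 76.10722132651746 [ 0.67  0.51 -0.38  1.62  0.21  1.06  0.24]
[[371.64829954   0.         322.14921819]
 [  0.         371.64829954 240.16222248]
 [  0.           0.           1.        ]] [[ 1.00000e-03 -9.66000e-01 -2.57000e-01  6.88610e+01]
 [ 1.00000e+00  1.00000e-03  0.00000e+00  5.77000e-01]
 [-0.00000e+00 -2.57000e-01  9.66000e-01 -1.50614e+02]
 [ 0.00000e+00  0.00000e+00  0.00000e+00  1.00000e+00]]
```

View pics/w1.png

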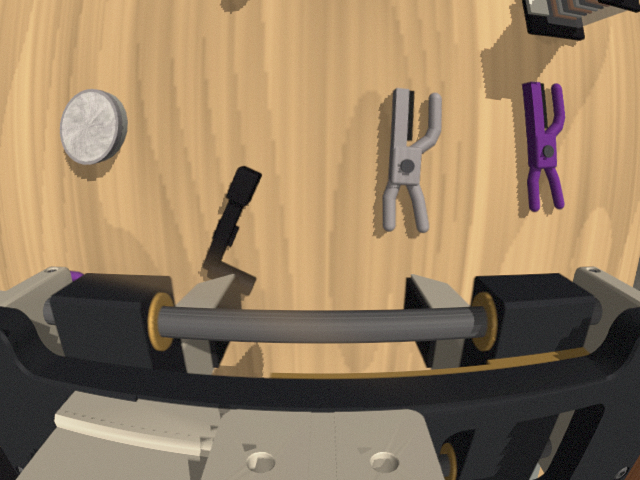

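In the wrist view the capo's pivot screw is at (407,166), with its jaws pointing up. I'll compare this with the top-camera position.

```bash
cat >> h.py <<'E'
def wray(u,v,z):
    s=arm.read_state();c=arm.get_calibration("wrist");K=np.array(c["K"]);M=np.array(c["mount"])
    q=s["ee_rot"];R=Rn.from_quat([q[1],q[2],q[3],q[0]]).as_matrix()
    a=np.array([u-K[0,2],v-K[1,2]]);r=np.hypot(*a);th=r/K[0,0]
    dr=np.r_[np.sin(th)*a/r,np.cos(th)]
    o=R@M[:3,3]+s["ee_pos"];w=R@M[:3,:3]@dr
    return o+w*(z-o[2])/w[2]
E
python3 - <<'E'
from h import *
for q in((407,166),(390,183),(417,186),(400,90),(396,182)):print(q,wray(*q,20).round(1))
E
```

```text
(407, 166) [ 617.3 -250.6   20. ]
(390, 183) [ 602.7 -265.8   20. ]
(417, 186) [ 627.  -267.8   20. ]
(400, 90) [ 609.9 -184.8   20. ]
(396, 182) [ 608.  -264.8   20. ]
```

Request:
{"op": "send_rows", "data": {
  "series": "0 0 0 0.025 0.018 -0.01 0.4;0 0 0 0.05 0.036 -0.03 0.4;0 0 0 0.07 0.0515 -0.05 0.4;0 0 0 0.07 0.0515 -0.08 0.4;0 0 0 0.07 0.0515 -0.11 0.4;0 0 0 0.07 0.0515 -0.135 0.4;0 0 0 0.07 0.0515 -0.15 0.4;0 0 0 0.07 0.0515 -0.16 0.4;0 0 0 0.07 0.0515 -0.168 0.4;0 0 0 0.07 0.0515 -0.172 0.4;0 0 0 0.07 0.0515 -0.174 0.4;0 0 0 0.07 0.0515 -0.174 0.4"
}}

```text
time_s: 2.4
ee_pos: [615.1, -249.3, 12.3]
ee_rot: [0.0, 0.705, 0.709, 0.0]
contact_force: [-0.4, -0.3, 0.0]
width: 64.0
finger_force: 0.0
```

Request:
{"op": "send_rows", "data": {
  "series": "0 0 0 0 0 0 -0.6;0 0 0 0 0 0 -0.6;0 0 0 0 0 0 -0.6;0 0 0 0 0 0 -0.6;0 0 0 0 0 0 -0.6;0 0 0 0 0 0 -0.6;0 0 0 0 0 0 -0.6;0 0 0 0 0 0 -0.6"
}}

```text
time_s: 3.07
ee_pos: [615.0, -248.8, 11.9]
ee_rot: [0.0, 0.705, 0.709, 0.0]
contact_force: [1.0, 0.0, 1.6]
width: 25.5
finger_force: 29.9
```

Request:
{"op": "send_rows", "data": {
  "series": "0 0 0 0 0 0.02 -0.6;0 0 0 0 0 0.05 -0.6;0 0 0 -0.005 0.015 0.08 -0.6;0 0 0 -0.013 0.045 0.11 -0.6;0 0 0.02 -0.021 0.08 0.14 -0.6;0 0 0.04 -0.03 0.12 0.16 -0.6;0 0 0.06 -0.038 0.16 0.165 -0.6;0 0 0.083 -0.047 0.20 0.165 -0.6;0 0 0.083 -0.055 0.24 0.165 -0.6;0 0 0.083 -0.064 0.28 0.165 -0.6;0 0 0.083 -0.070 0.32 0.165 -0.6;0 0 0.083 -0.073 0.345 0.165 -0.6"
}}

```text
time_s: 4.07
ee_pos: [540.3, 100.1, 177.0]
ee_rot: [-0.0, 0.674, 0.739, 0.0]
contact_force: [0.3, 0.6, -0.5]
width: 25.6
finger_force: 29.9
```

Request:
{"op": "send_rows", "data": {
  "series": "0 0 0 0 0 0 -0.6;0 0 0 0 0 0 -0.6;0 0 0 0 0 0 -0.6"
}}

```text
time_s: 4.32
ee_pos: [541.8, 95.5, 176.5]
ee_rot: [0.0, 0.675, 0.738, -0.0]
contact_force: [-0.3, 0.1, -1.2]
width: 25.9
finger_force: 29.9
```

```bash
python3 - <<'E'
from h import *
s=arm.read_state();p,d=arm.read_camera("wrist");cv2.imwrite("pics/w2.png",p[:,:,::-1])
print(s["time_s"],s["ee_pos"],s["ee_rot"],s["width"],s["joint_pos"].round(2))
E
```

```text
4.3167 [541.80447918  95.5363234  176.53065953] [ 1.62809077e-04  6.74981894e-01  7.37834155e-01 -4.18266022e-04] 25.865251242875253 [ 0.08  0.42 -0.48  1.8   0.23  0.98 -0.4 ]
```

View pics/w2.png

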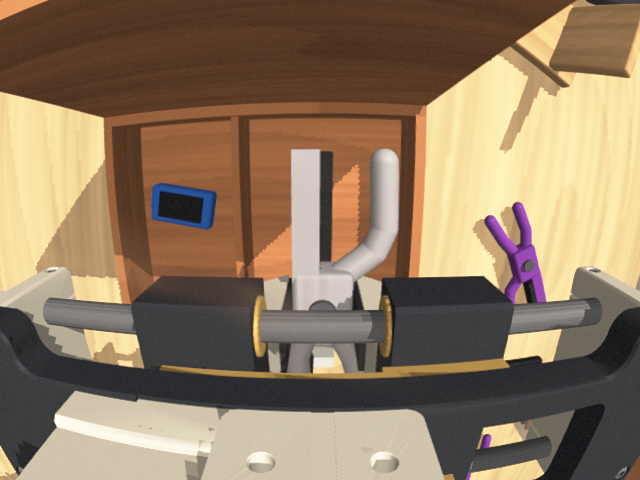

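The wrist view shows the capo held straight above the empty bay at (335,230), clear of the cross wall and the rim. Lowering it.

Request:
{"op": "send_rows", "data": {
  "series": "0 0 0 0 0.001 -0.02 -0.6;0 0 0 0 0.0015 -0.04 -0.6;0 0 0 0 0.0015 -0.06 -0.6;0 0 0 0 0.0015 -0.08 -0.6;0 0 0 0 0.0015 -0.095 -0.6;0 0 0 0 0.0015 -0.11 -0.6;0 0 0 0 0.0015 -0.12 -0.6;0 0 0 0 0.0015 -0.13 -0.6;0 0 0 0 0.0015 -0.138 -0.6;0 0 0 0 0.0015 -0.145 -0.6;0 0 0 0 0.0015 -0.15 -0.6;0 0 0 0 0.0015 -0.153 -0.6"
}}

```text
time_s: 5.37
ee_pos: [541.9, 97.6, 23.3]
ee_rot: [0.0, 0.675, 0.738, -0.0]
contact_force: [-0.4, 0.8, -1.2]
width: 25.6
finger_force: 29.9
```

Request:
{"op": "send_rows", "data": {
  "series": "0 0 0 0 0 -0.001 -0.6;0 0 0 0 0 -0.002 -0.6;0 0 0 0 0 -0.003 -0.6;0 0 0 0 0 -0.003 -0.6"
}}

```text
time_s: 5.7
ee_pos: [542.0, 97.8, 20.9]
ee_rot: [0.0, 0.675, 0.738, 0.0]
contact_force: [-0.2, 0.4, -0.5]
width: 26.0
finger_force: 29.9
```

Request:
{"op": "send_rows", "data": {
  "series": "0 0 0 0 0 -0.001 -0.6;0 0 0 0 0 -0.0015 -0.6;0 0 0 0 0 -0.0015 -0.6;0 0 0 0 0 -0.0015 -0.3;0 0 0 0 0 -0.0015 -0.1;0 0 0 0 0 -0.0015 -0.1;0 0 0 0 0 -0.0015 -0.1;0 0 0 0 0 -0.0015 -0.1;0 0 0 0 0 -0.0015 -0.1"
}}

```text
time_s: 6.45
ee_pos: [541.8, 97.7, 19.2]
ee_rot: [-0.0, 0.675, 0.738, -0.0]
contact_force: [0.0, 0.3, 0.1]
width: 41.5
finger_force: 0.0
```

Request:
{"op": "send_rows", "data": {
  "series": "0 0 0 0 0 0.01 -0.1;0 0 0 0 0 0.03 -0.1;0 0 0 0 0 0.06 -0.1;0 0 0 0 0 0.1 -0.1;0 0 0 0 0 0.14 -0.1;0 0 0 0 0 0.18 -0.1;0 0 0 0 0 0.22 -0.1;0 0 0 0 0 0.26 -0.1;0 0 0 0 0 0.28 -0.1;0 0 0 0 0 0.28 -0.1"
}}

```text
time_s: 7.28
ee_pos: [543.7, 98.9, 305.5]
ee_rot: [0.003, 0.675, 0.738, 0.004]
contact_force: [0.6, 0.7, 0.4]
width: 41.2
finger_force: 0.0
```

```bash
python3 - <<'E'
from h import *
p,d=arm.read_camera("top");cv2.imwrite("pics/t2.png",p[:,:,::-1]);s=arm.read_state();print(s["ee_pos"],s["joint_pos"].round(2))
X=cloud("top",d);a=np.radians(95.07);ex=np.array([np.cos(a),np.sin(a)]);ey=np.array([-ex[1],ex[0]]);C=np.array([491.5,100.65])
B=np.stack([(X[...,:2]-C)@ex,(X[...,:2]-C)@ey,X[...,2]],-1)
h=cv2.cvtColor(p,cv2.COLOR_RGB2HSV);m=(h[...,1]<70)&(h[...,2]>60)&(abs(B[...,0])<80)&(abs(B[...,1]+52)<62)&(B[...,2]<45)
print(m.sum(),B[m].min(0),B[m].max(0),B[m].mean(0))
E
```

```text
[542.71901225  98.36649983 302.54149014] [ 0.11  0.31 -0.51  1.62  0.16  1.24 -0.34]
32 [-65.5922631  -76.04624363  15.97186794] [-53.04432741 -38.70332891  25.73351331] [-60.10025301 -67.55125471  21.70649441]
```

```bash
python3 - <<'E'
from h import *
d=np.load("pics/top0.npy");X=cloud("top",d);Q=X[280:420,0:110].reshape(-1,3);Q=Q[Q[:,2]>60];print("amp",Q.min(0),Q.max(0))
a=np.radians(95.07);ex=np.array([np.cos(a),np.sin(a)]);ey=np.array([-ex[1],ex[0]]);C=np.array([491.5,100.65])
W=lambda x,y:C+x*ex+y*ey
print("start",W(155,-25))
o=None
for i,th in enumerate(np.linspace(1.68,0,25)):
    r=165-25*i/24
    x=90-r*np.cos(th)+8*np.sin(th)+10;z=60+r*np.sin(th)+8*np.cos(th)+8
    w=np.r_[W(x,-25),z]
    if o is None:o=w
    print(i,round(th,2),w.round(1),((w-o)/1000).round(4))
E
```

```text
amp [189.1629652  -48.19093229  60.06980458] [ 446.13158674  635.79220611 1186.90479183]
start [502.70440923 257.25287741]
0 1.68 [505.3 228.3 231.1] [0. 0. 0.]
1 1.61 [506.3 216.8 231.5] [ 0.001  -0.0115  0.0004]
2 1.54 [507.3 205.4 231.1] [ 0.002  -0.0229 -0.0001]
3 1.47 [508.3 194.2 229.9] [ 0.003  -0.0341 -0.0013]
4 1.4 [509.3 183.1 227.9] [ 0.004  -0.0452 -0.0033]
5 1.33 [510.2 172.2 225.1] [ 0.005  -0.0561 -0.0061]
6 1.26 [511.2 161.7 221.6] [ 0.0059 -0.0666 -0.0096]
7 1.19 [512.1 151.5 217.4] [ 0.0068 -0.0768 -0.0138]
8 1.12 [513.  141.7 212.5] [ 0.0077 -0.0867 -0.0186]
9 1.05 [513.8 132.2 207. ] [ 0.0085 -0.0961 -0.0242]
10 0.98 [514.6 123.3 200.8] [ 0.0093 -0.105  -0.0303]
11 0.91 [515.3 114.9 194.1] [ 0.0101 -0.1134 -0.037 ]
12 0.84 [516.  107.  186.9] [ 0.0108 -0.1213 -0.0442]
13 0.77 [516.7  99.7 179.2] [ 0.0114 -0.1286 -0.052 ]
14 0.7 [517.3  93.  171. ] [ 0.012  -0.1353 -0.0601]
15 0.63 [517.8  86.9 162.5] [ 0.0125 -0.1414 -0.0687]
16 0.56 [518.3  81.5 153.6] [ 0.013  -0.1468 -0.0776]
17 0.49 [518.7  76.8 144.4] [ 0.0134 -0.1515 -0.0868]
18 0.42 [519.1  72.7 134.9] [ 0.0138 -0.1556 -0.0962]
19 0.35 [519.4  69.3 125.3] [ 0.0141 -0.159  -0.1058]
20 0.28 [519.6  66.7 115.5] [ 0.0143 -0.1616 -0.1156]
21 0.21 [519.8  64.7 105.7] [ 0.0145 -0.1636 -0.1255]
22 0.14 [519.9  63.4  95.7] [ 0.0146 -0.1649 -0.1354]
23 0.07 [519.9  62.9  85.8] [ 0.0147 -0.1654 -0.1453]
24 0.0 [519.9  63.   76. ] [ 0.0147 -0.1653 -0.1551]
```

Request:
{"op": "send_rows", "data": {
  "series": "0 0 0 -0.008 0.03 0.005 -1;0 0 0 -0.016 0.06 0.005 -1;0 0 0 -0.023 0.09 0.005 -1;0 0 0 -0.031 0.12 0.005 -1;0 0 0 -0.040 0.15 0.005 -1;0 0 0 -0.040 0.158 0 -1;0 0 0 -0.040 0.158 -0.02 -1;0 0 0 -0.040 0.158 -0.04 -1;0 0 0 -0.040 0.158 -0.055 -1;0 0 0 -0.040 0.158 -0.069 -1;0 0 0 -0.040 0.158 -0.069 -1;0 0 0 -0.040 0.158 -0.069 -1"
}}

```text
time_s: 8.33
ee_pos: [501.1, 255.0, 229.2]
ee_rot: [-0.0, 0.675, 0.738, -0.001]
contact_force: [0.5, 0.2, 0.3]
width: 0.5
finger_force: 0.0
```

```bash
python3 - <<'E'
from h import *
p,d=arm.read_camera("side");cv2.imwrite("pics/s2.png",p[:,:,::-1]);s=arm.read_state();print(s["ee_pos"],s["ee_rot"],s["joint_pos"].round(2),s["width"])
E
```

```text
[501.64932842 255.48604601 230.1762504 ] [-2.15589859e-04  6.74963049e-01  7.37851385e-01 -4.11303257e-04] [-0.16  0.4  -0.55  1.7   0.23  1.11 -0.69] 0.1391835489238405
```

View pics/s2.png

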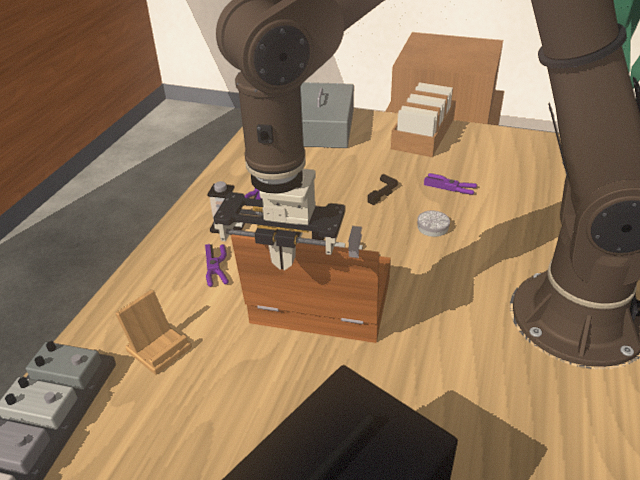

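Request:
{"op": "send_rows", "data": {
  "series": "0 0 0 0.002 -0.014 0 -1;0 0 0 0.0037 -0.0272 0.001 -1;0 0 0 0.0047 -0.0387 0.001 -1;0 0 0 0.0057 -0.0501 0.001 -1;0 0 0 0.0067 -0.0613 0 -1;0 0 0 0.0077 -0.0724 -0.0023 -1;0 0 0 0.0086 -0.0833 -0.005 -1;0 0 0 0.0096 -0.0938 -0.0086 -1;0 0 0 0.0105 -0.104 -0.0128 -1;0 0 0 0.0114 -0.1138 -0.0177 -1;0 0 0 0.0122 -0.1233 -0.0232 -1;0 0 0 0.013 -0.1322 -0.0294 -1"
}}

```text
time_s: 9.38
ee_pos: [514.9, 122.4, 200.2]
ee_rot: [0.0, 0.675, 0.738, -0.0]
contact_force: [0.6, -0.1, 1.1]
width: 0.8
finger_force: 0.5
```

```bash
python3 - <<'E'
from h import *
p,d=arm.read_camera("side");cv2.imwrite("pics/s3.png",p[:,:,::-1]);s=arm.read_state();print(s["ee_pos"],s["contact_force"],s["joint_pos"].round(2))
E
```

```text
[514.58568721 120.02720941 198.76313976] [-0.19673808 -1.77877499 -0.66328346] [ 0.07  0.37 -0.52  1.82  0.21  1.01 -0.45]
```

View pics/s3.png

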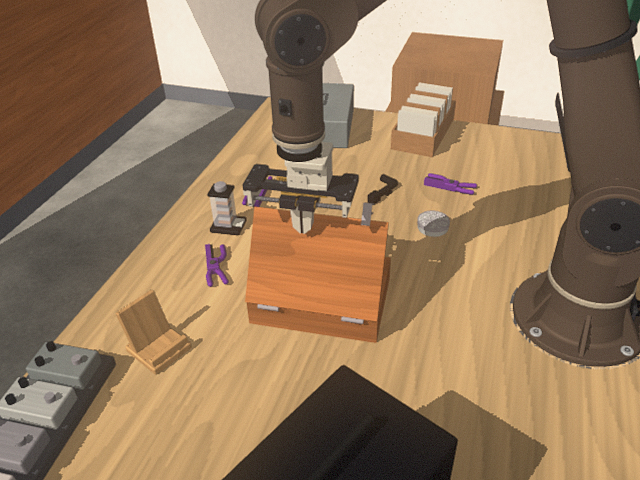

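The lid is half shut, with the fingertips on its outer face at (300,228). Continuing.

Request:
{"op": "send_rows", "data": {
  "series": "0 0 0 0.0008 -0.0084 -0.0067 -1;0 0 0 0.0015 -0.0163 -0.0139 -1;0 0 0 0.0021 -0.0236 -0.0217 -1;0 0 0 0.0027 -0.0303 -0.0298 -1;0 0 0 0.0032 -0.0364 -0.0384 -1;0 0 0 0.0037 -0.0418 -0.0473 -1;0 0 0 0.0041 -0.0465 -0.0565 -1;0 0 0 0.0045 -0.0506 -0.0659 -1;0 0 0 0.0048 -0.054 -0.0755 -1;0 0 0 0.005 -0.0566 -0.0853 -1;0 0 0 0.0052 -0.0586 -0.0935 -1;0 0 0 0.0053 -0.0599 -0.1 -1"
}}

```text
time_s: 10.43
ee_pos: [519.9, 63.4, 99.6]
ee_rot: [-0.0, 0.675, 0.738, -0.0]
contact_force: [0.6, -0.7, 0.6]
width: 0.3
finger_force: 0.3
```

Request:
{"op": "send_rows", "data": {
  "series": "0 0 0 0 -0.001 -0.005 -1;0 0 0 0 -0.001 -0.01 -1;0 0 0 0 -0.001 -0.014 -1;0 0 0 0 -0.001 -0.018 -1;0 0 0 0 -0.001 -0.021 -1;0 0 0 0 -0.001 -0.023 -1;0 0 0 0 -0.001 -0.024 -1;0 0 0 0 -0.001 -0.025 -1"
}}

```text
time_s: 11.1
ee_pos: [520.2, 62.7, 76.1]
ee_rot: [0.0, 0.675, 0.738, 0.0]
contact_force: [-4.4, -0.5, 17.1]
width: 0.5
finger_force: 8.5
```

Request:
{"op": "send_rows", "data": {
  "series": "0 0 0 0 0 0 -1;0 0 0 0 0 0 -1;0 0 0 0 0 0 -1;0 0 0 0 0 0.01 -1;0 0 0 0 0 0.03 -1;0 0 0 0 0.01 0.06 -0.5;0 0 0 0 0.03 0.09 0;0 0 0 0 0.06 0.12 0;0 0 0 0 0.08 0.13 0;0 0 0 0 0.08 0.13 0;0 0 0 0 0.08 0.13 0"
}}

```text
time_s: 12.02
ee_pos: [520.3, 144.3, 207.3]
ee_rot: [0.001, 0.674, 0.739, 0.001]
contact_force: [-0.1, -0.6, 0.6]
width: 35.9
finger_force: 0.0
```

```bash
python3 - <<'E'
from h import *
s=arm.read_state();print(s["time_s"],s["ee_pos"],s["contact_force"],s["joint_pos"].round(2))
p,d=arm.read_camera("top");cv2.imwrite("pics/t3.png",p[150:390,150:390,::-1].repeat(2,0).repeat(2,1))
X=cloud("top",d);a=np.radians(95.07);ex=np.array([np.cos(a),np.sin(a)]);ey=np.array([-ex[1],ex[0]]);C=np.array([491.5,100.65])
B=np.stack([(X[...,:2]-C)@ex,(X[...,:2]-C)@ey,X[...,2]],-1)
m=(d>0)&(abs(B[...,0])<85)&(abs(B[...,1]-90)<25)&(B[...,2]<100);k=np.polyfit(B[m][:,0],B[m][:,2],1);print("lid slope,z",k,m.sum())
m=(d>0)&(B[...,2]>111)&(B[...,2]<122)&(abs(B[...,0]+104)<25)&(abs(B[...,1]+30)<25);print("knob",m.sum(),B[m].mean(0) if m.any() else 0)
E
```

```text
12.0167 [520.34243982 144.25019303 207.33814056] [-0.05925702 -0.61285711  0.61230769] [ 0.03  0.38 -0.53  1.79  0.22  1.03 -0.49]
lid slope,z [-0.09498472 60.78339801] 83
knob 129 [-103.91757001  -29.55991864  114.1728966 ]
```

View pics/t3.png

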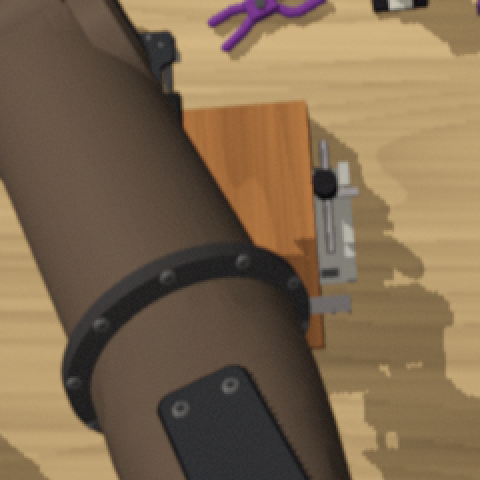

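The lid looks shut, its keeper level beside the rail at (330,303), and the knob is at (325,183), in its open notch. I'll check flatness on the unobstructed part.

```bash
python3 - <<'E'
from h import *
p,d=arm.read_camera("top")
X=cloud("top",d);a=np.radians(95.07);ex=np.array([np.cos(a),np.sin(a)]);ey=np.array([-ex[1],ex[0]]);C=np.array([491.5,100.65])
B=np.stack([(X[...,:2]-C)@ex,(X[...,:2]-C)@ey,X[...,2]],-1)
m=(d>0)&(B[...,0]>-85)&(B[...,0]<-10)&(B[...,1]>-118)&(B[...,1]<-40)&(B[...,2]<90);Q=B[m]
print(m.sum(),np.percentile(Q[:,2],[5,50,95]),np.polyfit(Q[:,0],Q[:,2],1))
print("to knob",np.r_[C-104*ex-29.7*ey,85]-arm.read_state()["ee_pos"])
E
```

```text
1374 [64.61503086 68.26524142 71.67975235] [1.75941842e-03 6.83181296e+01]
to knob [  10.42263212 -141.95719052 -120.54352335]
```

Request:
{"op": "send_rows", "data": {
  "series": "0 0 0 0.002 -0.03 0 0;0 0 0 0.005 -0.06 0 0;0 0 0 0.007 -0.09 0 0;0 0 0 0.009 -0.12 0 0;0 0 0 0.0105 -0.142 -0.01 0;0 0 0 0.0105 -0.142 -0.03 0;0 0 0 0.0105 -0.142 -0.05 0;0 0 0 0.0105 -0.142 -0.07 0;0 0 0 0.0105 -0.142 -0.09 0;0 0 0 0.0105 -0.142 -0.105 0;0 0 0 0.0105 -0.142 -0.115 0;0 0 0 0.0105 -0.142 -0.1205 0"
}}

```text
time_s: 13.12
ee_pos: [529.4, -0.6, 83.5]
ee_rot: [-0.001, 0.675, 0.737, -0.001]
contact_force: [-0.2, 0.6, -0.6]
width: 46.1
finger_force: 0.0
```

Request:
{"op": "send_rows", "data": {
  "series": "0 0 0 0 0 0 0;0 0 0 0 0 0 0;0 0 0 0 0 0 -0.3;0 0 0 0 0 0 -0.6;0 0 0 0 0 0 -0.6;0 0 0 0 0 0 -0.6;0 0 0 0 0 0 -0.6"
}}

```text
time_s: 13.7
ee_pos: [531.0, 0.7, 85.8]
ee_rot: [0.0, 0.675, 0.738, 0.0]
contact_force: [-0.2, 0.1, 3.1]
width: 25.3
finger_force: 30.0
```

Request:
{"op": "send_rows", "data": {
  "series": "0 0 0 0 0 0.004 -0.6;0 0 0 0 0 0.009 -0.6;0 0 0 0 0 0.014 -0.6;0 0 0 0 0 0.018 -0.6;0 0 0 0 0 0.018 -0.6;0 0 0 0 0 0.018 -0.6"
}}

```text
time_s: 14.2
ee_pos: [530.7, 0.6, 103.5]
ee_rot: [0.0, 0.675, 0.738, 0.0]
contact_force: [1.7, -0.1, -2.9]
width: 25.6
finger_force: 30.0
```

Request:
{"op": "send_rows", "data": {
  "series": "0 0 0 -0.006 -0.0005 0 -0.6;0 0 0 -0.012 -0.001 0 -0.6;0 0 0 -0.018 -0.0016 0 -0.6;0 0 0 -0.024 -0.0021 0 -0.6;0 0 0 -0.030 -0.0027 0 -0.6;0 0 0 -0.036 -0.0032 0 -0.6;0 0 0 -0.042 -0.0037 0 -0.6;0 0 0 -0.048 -0.0043 0 -0.6;0 0 0 -0.054 -0.0048 0 -0.6;0 0 0 -0.0595 -0.0053 0 -0.6;0 0 0 -0.0595 -0.0053 0 -0.6;0 0 0 -0.0595 -0.0053 0 -0.6"
}}

```text
time_s: 15.2
ee_pos: [470.3, -4.7, 103.2]
ee_rot: [-0.0, 0.675, 0.738, -0.0]
contact_force: [-0.9, -0.2, -2.4]
width: 25.1
finger_force: 30.0
```

Request:
{"op": "send_rows", "data": {
  "series": "0 0 0 0 0 -0.004 -0.6;0 0 0 0 0 -0.008 -0.6;0 0 0 0 0 -0.012 -0.6;0 0 0 0 0 -0.015 -0.6;0 0 0 0 0 -0.018 -0.6;0 0 0 0 0 -0.018 -0.6;0 0 0 0 0 -0.018 -0.6"
}}

```text
time_s: 15.78
ee_pos: [472.6, -4.5, 85.8]
ee_rot: [0.001, 0.675, 0.738, 0.001]
contact_force: [1.4, 0.1, 3.9]
width: 25.3
finger_force: 30.0
```

Request:
{"op": "send_rows", "data": {
  "series": "0 0 0 0 0 0 -0.3;0 0 0 0 0 0 -0.15;0 0 0 0 0 0 -0.15;0 0 0 0 0 0 -0.15;0 0 0 0 0 0.01 -0.15;0 0 0 0 0 0.03 -0.15;0 0 0 0 0 0.06 -0.15;0 0 0 0 0 0.1 -0.15;0 0 0 0 -0.03 0.14 -0.15;0 0 0 0 -0.06 0.17 -0.15;0 0 0 0 -0.1 0.17 -0.15;0 0 0 0 -0.14 0.17 -0.15"
}}

```text
time_s: 16.78
ee_pos: [472.5, -142.1, 259.2]
ee_rot: [0.003, 0.674, 0.739, 0.001]
contact_force: [1.3, -0.7, -0.1]
width: 39.2
finger_force: 0.0
```

Request:
{"op": "send_rows", "data": {
  "series": "0 0 0 0 -0.04 0 0;0 0 0 0 -0.08 0 0;0 0 0 0 -0.12 0 0;0 0 0 0 -0.15 0 0;0 0 0 0 -0.15 0 0;0 0 0 0 -0.15 0 0"
}}

```text
time_s: 17.28
ee_pos: [470.4, -293.1, 255.4]
ee_rot: [-0.0, 0.676, 0.737, 0.0]
contact_force: [0.7, 1.0, 0.3]
width: 46.1
finger_force: 0.0
```

```bash
python3 - <<'E'
from h import *
s=arm.read_state();print(s["time_s"],s["ee_pos"],s["contact_force"])
p,d=arm.read_camera("top");cv2.imwrite("pics/t4.png",p[:,:,::-1])
X=cloud("top",d);a=np.radians(95.07);ex=np.array([np.cos(a),np.sin(a)]);ey=np.array([-ex[1],ex[0]]);C=np.array([491.5,100.65])
B=np.stack([(X[...,:2]-C)@ex,(X[...,:2]-C)@ey,X[...,2]],-1)
m=(d>0)&(abs(B[...,0])<80)&(abs(B[...,1])<115);print("lid",np.median(B[m][:,2]),np.polyfit(B[m][:,0],B[m][:,2],1))
m=(d>0)&(B[...,2]>108)&(B[...,2]<145)&(abs(B[...,0]+104)<25)&(abs(B[...,1])<70);print("knob",m.sum(),B[m].mean(0),np.median(B[m][:,2]))
E
```

```text
17.2833 [ 470.41848383 -293.05392102  255.44865124] [0.66284308 1.0368501  0.31721033]
lid 68.44347947767184 [1.62881828e-04 6.84446609e+01]
knob 140 [-103.6831104    28.55224228  114.19029991] 114.23734132657009
```

View pics/t4.png

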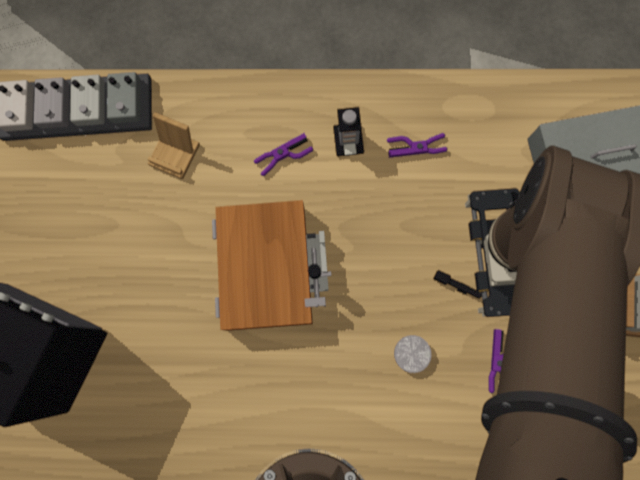

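The picture shows the lid flat, the knob at (315,271) in the locking notch with its top at the same 114 mm as at the start, and everything else in place.

```bash
python3 -c "
from cell import arm
print(arm.job_done())"
```

```text
the job is handed in; nothing more can be done
None
```

The capo is lying released in the empty bay, the lid is shut flat and the bolt is in the locking notch with its pin down; I handed the job in at about 17 s of the 72 s allowed, and no verdict came back.

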